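Roll the hand roller over the mounted sheet into its parking strip

TASK

The rubber hand roller lies across the mounting board, on the pale mounted sheet. Press that sheet down: set your fingertips on top of the roller and push it along from the top, so that it rolls over the sheet and onto the bare strip beyond, and comes to rest wholly between the two dark lines. Do not pinch or lift the roller or shove it low down from behind, do not let it run on past the far line, and leave the things beside the board alone.

Things in the scene. Friction and masses are not known exactly. Their poses are not given: they have to be found in the camera images.
- board: Fixed plywood board flat on the table, 260 x 200 x 18 mm. Origin: centre of its underside (top at z = 0.018); x is the rolling direction (away from the robot, within 30 degrees), y across. All on its top is flush, with no stops: a pale paper sheet from x = -0.118 to -0.013, and two dark 3 mm lines along y at x = -0.0035 and +0.0735, the bare parking strip between them
- roller: Loose hand roller lying along the board's y: black rubber barrel 50 mm in diameter, 120 mm long, 12 mm steel shaft stubs standing out 20 mm at each end, about 0.4 kg. Origin on the axis at mid-length (z = 0.043; its top is at z = 0.068); y is the axis, x and z turn as it rolls. Starts 70 to 110 mm short of the strip's middle
- roller_left (a point): Point on the roller's axis at the +y end of the barrel, 60 mm from its origin. A fingertip that presses on the top without slipping moves the roller half as far as the tip goes
- roller_right (a point): Point on the roller's axis at the -y end of the barrel, 60 mm from its origin. The roller has rolling resistance: let go at low speed it stops within some millimetres. Friction of the rubber is about 0.5 to 0.7
- glue_stick: Bystander: loose upright glue stick, 24 mm diameter, 86 mm high, standing on the table left of the board; origin at the centre of its underside
- weight: Bystander: loose small cream-coloured knobbed weight, 29 mm diameter, 46 mm high, standing on the table right of the board; origin at the centre of its underside
- eraser: Bystander: loose eraser, 23 x 55 x 15 mm, lying on the table right of the board, nearer the robot; origin at the centre of its underside
- strip_middle (a point): Point on the board's top at the middle of the parking strip, at x = +0.035, y = 0 of the board
Not all that is in view belongs to the job. Leave any yellow look-alike of the roller alone.

How it is judged:
By the outcome, as a careful person would: the job done as asked, in the order asked, and still so for the second after the job is handed in, with the robot touching nothing.
It also fails if it takes over 51 s, if anything falls off the work surface, if the arm or the gripper's body presses on something with over 40 N, if the wrist force passes 120 N, or if a joint passes its speed limit or range.

ROBOT

A 7-joint arm with a two-finger parallel gripper is mounted at the origin on a cart in front of the work surface, level with it; the furniture and walls round the work are solid. World frame = base frame: x ahead of the robot, y to its left, z up, the work surface at z = 0. Lengths are in m, angles in degrees, forces in N, time in s.
With the tool pointing down it reaches from about 0.425 to 0.975 m from the base axis. Payload 16.7 kg.
Tool frame: the origin (TCP) lies midway between the tips of the shut fingers; the grasp point (between the pads) lies 19 mm behind it (manip.grasp_offset is the y of the grasp point in the tool frame, in m); y points along the fingers, x is the direction in which the jaws open and shut, and the axes are right-handed (so a half turn about y gives the same grasp; the last joint's range is limited). The gripper opens to 85 mm and grips with 20 to 120 N. Pads are 22 mm wide; open, the fingers measure 114 mm over their backs; the gripper's body (76 mm by 85 mm) begins 54 mm behind the grasp point. The pads swing forward as they close: fully open they stand 13 mm farther back than shut.
Start: joints at [56.293, 24.414, 4.234, 92.017, -1.954, 63.644, -3.845], TCP at [0.287, -0.611, 0.196] pointing down, gripper open.
Joint ranges: [-163.25, 163.25], [-28.42, 122.38], [-70.27, 78.77], [12.13, 141.07], [-58.53, 238.53], [9.26, 117.41], [-156.51, 156.51]. Speed limits (degrees/s): [108.29, 108.29, 136.94, 136.94, 172.46, 172.46, 172.46].

INTERFACE

Orientations are given as [roll, pitch, yaw] about the fixed x, y, z axes, in that order (R = Rz(yaw) Ry(pitch) Rx(roll)).
In Python, from cell import manip, imaging, job gives the robot as it stands.
- The arm moves only by the tool drive_tool, never from a script. Its argument "commands" is a list of rows, each a list of 6 numbers: the shift along the tool's x, y, z in m, then the turn, a rotation vector about the tool's x, y, z in rad. In form: [[dx, dy, dz, wx, wy, wz], ...]. A call has 1 to 20 rows; each row is the pose to reach, as a shift and turn from the pose commanded when the call began, along the tool's axes at that moment; what a row does not reach only later rows make up. A row lasts 1/12 s, in which the tool goes at most 41.7 mm and 7.16 degrees, less where a joint would pass 70% of its speed; a pose out of reach is approached as far as the arm can. A call with a gripper value outside its range is refused whole. "grip" is the closure, from 0 (fully open) to 1 (shut), set as the call begins (left out, the last holds). The fingers move at their own pace and stop on an object; the grip force is fixed at half the most. Time passes only in rows, so rows that repeat a pose let the fingers close. It gives the time, the measured TCP pose, the force and the opening at its end, in the units of the state.
- manip.get_state(): the state, without advancing time (a new reading comes with each control period).
- imaging.read_camera(name): name is "side" or "top"; returns the picture (480x640x3 uint8, red, green, blue); there is no depth.
- imaging.get_calibration(name): a dict with "K" (3x3 intrinsics, pixels), "world_from_camera" (4x4, takes a point from camera to world coordinates). Camera axes: x right, y down, z forward; pixel columns grow to the right and rows downward; lengths in m; the calibration is good to about 2 mm. A picture is of the moment at which its call begins. get_calibration takes no time and is no camera call.
- job.close_job(): hands the job in, once; it reports no verdict.
The state is a dict: "time": time; "qpos": joint angles; "qd": joint speeds; "tau": joint torques, N m; "position": TCP position; "orientation": TCP orientation; "ft_force": force on the tool from outside, world axes, zero at the start; "torque": the same for the moment, N m; "gripper_width": finger opening in m.
Only numpy, scipy, OpenCV 4.12 (cv2) and the standard library are available. Lean on these libraries where they do the work, as an engineer would, in place of code of your own. Each camera call takes 0.05 s, during which the arm holds its last target.

## Working session

There is one attempt and no reset: what is moved stays moved. The work goes in short steps, Python scripts to look and compute and a tool call to move; the robot and the scene stay as the last step left them, time stands still between calls to the robot, and variables do not carry over. Pictures are saved under pics/ and viewed, and the job is handed in when it is done.

Besides the shell and the picture viewer there is one more tool, called after ">>>" as name(argument=value, ...), one argument or row to a line, values as JSON. drive_tool: Moves the arm, as the interface text tells. Its arguments: {"type":"object","properties":{"commands":{"type":"array","items":{"type":"array","items":{"type":"number"}}},"grip":{"type":"number"}},"required":["commands"]}

```bash
mkdir -p pics; python3 - <<'E'
from cell import manip, imaging, job
import cv2
for n in("top","side"):
    im=imaging.read_camera(n); cv2.imwrite(f"pics/{n}0.png",im[:,:,::-1])
    c=imaging.get_calibration(n); print(n,c["K"],c["world_from_camera"])
s=manip.get_state(); print(s, manip.grasp_offset)
E
```

```text
top [[436.13758293   0.         324.49920301]
 [  0.         436.13758293 248.38148727]
 [  0.           0.           1.        ]] [[ 1.19782134e-02 -9.88566087e-01  1.50311721e-01  3.88614053e-01]
 [-9.99926427e-01 -1.21298305e-02 -9.18558167e-05 -7.16469155e-02]
 [ 1.91406124e-03 -1.50299561e-01 -9.88638649e-01  1.03668916e+00]
 [ 0.00000000e+00  0.00000000e+00  0.00000000e+00  1.00000000e+00]]
side [[565.29126615   0.         327.66634087]
 [  0.         565.29126615 233.65215764]
 [  0.           0.           1.        ]] [[-0.94535899 -0.22002505  0.24059375  0.18862776]
 [-0.32578832  0.60902649 -0.72315192  0.9154564 ]
 [ 0.01258357 -0.7620208  -0.64743027  0.94566031]
 [ 0.          0.          0.          1.        ]]
{'time': 0.1, 'qpos': array([56.29395876, 24.44579662,  4.23091781, 92.04793725, -1.95056343,
       63.64449238, -3.84430792]), 'qd': array([-0.00138049, -0.10192498,  0.02387643,  0.02836801,  0.06751843,
        0.07379447,  0.05392346]), 'tau': array([ 8.41092289e-03, -9.51524949e+01,  3.77105668e+00, -4.64401889e+01,
        1.95336691e-02,  6.55010896e-03,  1.54058521e-04]), 'position': array([ 0.2865537 , -0.61070527,  0.19528844]), 'orientation': array([-9.00072480e+01,  6.57584477e-02, -6.48593184e+01]), 'ft_force': array([-0.00856378,  0.02676842, -0.21081317]), 'torque': array([ 0.00303916,  0.00693765, -0.01459262]), 'gripper_width': 0.08545356758116879} -0.0187
```

View pics/top0.png

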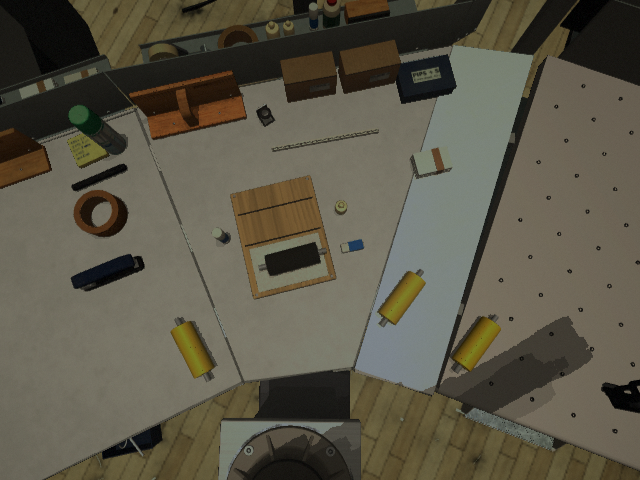

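View pics/side0.png

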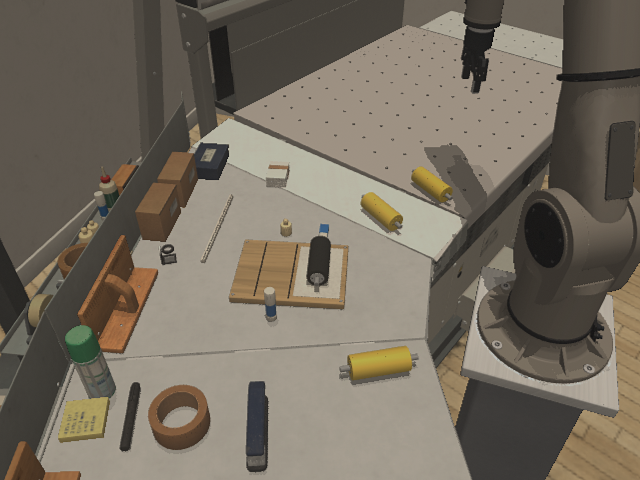

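Candidates for the roller: black roller at top (293,259), yellow look-alikes at top (192,349), (402,297) and (477,343). The black one lying on the pale sheet fits the description. I'll check it in a close crop.

```bash
cat > h.py <<'E'
import numpy as np, cv2
from cell import manip, imaging, job
def ray(n,uv,z):
    c=imaging.get_calibration(n);K=c["K"];T=c["world_from_camera"]
    d=T[:3,:3]@np.linalg.inv(K)@np.array([uv[0],uv[1],1.]); o=T[:3,3]
    return o+d*(z-o[2])/d[2]
def proj(n,P):
    c=imaging.get_calibration(n);T=np.linalg.inv(c["world_from_camera"])
    p=c["K"]@(T[:3,:3]@np.asarray(P)+T[:3,3]); return p[:2]/p[2]
def crop(n,im,x0,y0,x1,y1,k,f):
    cv2.imwrite(f,cv2.resize(im[y0:y1,x0:x1,::-1],None,fx=k,fy=k,interpolation=cv2.INTER_CUBIC))
def blackbox(im,win):
    x0,y0,x1,y1=win; m=np.zeros(im.shape[:2],np.uint8)
    m[y0:y1,x0:x1]=(im[y0:y1,x0:x1].max(2)<60)*255
    cs,_=cv2.findContours(m,cv2.RETR_EXTERNAL,cv2.CHAIN_APPROX_NONE)
    return max(cs,key=cv2.contourArea)
E
python3 - <<'E'
from h import *
t=cv2.imread("pics/top0.png")[:,:,::-1]; s=cv2.imread("pics/side0.png")[:,:,::-1]
crop("top",t,205,160,375,310,4,"pics/ct0.png"); crop("side",s,220,210,360,320,5,"pics/cs0.png")
for n,im,w in(("top",t,(240,230,340,285)),("side",s,(295,235,340,290))):
    c=blackbox(im,w); r=cv2.minAreaRect(c); print(n,r,cv2.boxPoints(r).round(1).tolist())
E
```

```text
top ((291.3048400878906, 258.91790771484375), (22.060609817504883, 57.974090576171875), 74.93151092529297) [[260.3999938964844, 255.8000030517578], [316.3999938964844, 240.6999969482422], [322.20001220703125, 262.0], [266.20001220703125, 277.1000061035156]]
side ((318.46331787109375, 260.531982421875), (21.0190372467041, 47.71424865722656), 3.945185899734497) [[306.29998779296875, 283.6000061035156], [309.6000061035156, 236.0], [330.6000061035156, 237.5], [327.29998779296875, 285.1000061035156]]
```

View pics/ct0.png

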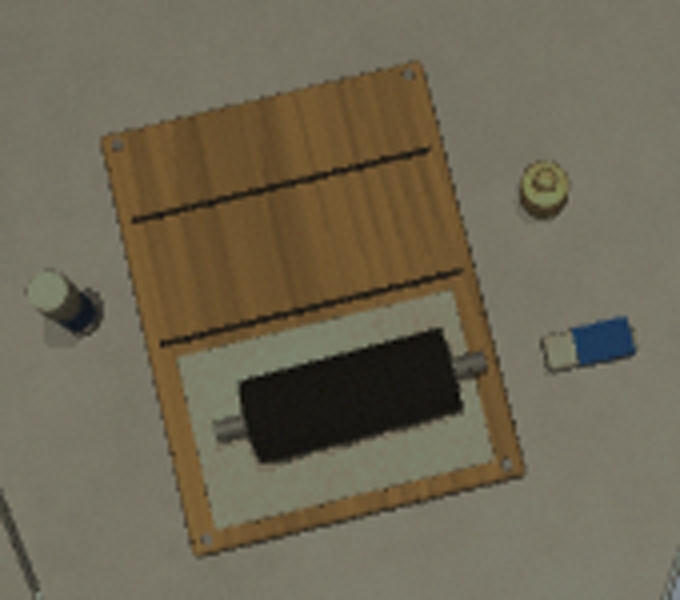

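View pics/cs0.png

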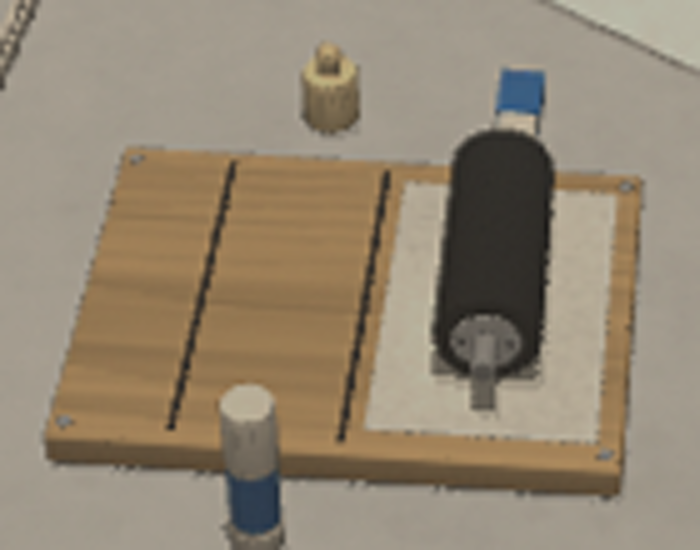

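```bash
cat >> h.py <<'E'
def board():
    px=np.array([[102,137],[420,62],[523,475],[197,554]])/4+[205,160]
    FL,FR,NR,NL=[ray("top",p,.018)[:2] for p in px]
    c=(FL+FR+NR+NL)/4; ex=(FL+FR-NR-NL); ex/=np.linalg.norm(ex); ey=np.array([-ex[1],ex[0]])
    return c,ex,ey,(FL,FR,NR,NL)
def tob(p,B=None):
    c,ex,ey,_=board(); d=np.asarray(p)[:2]-c; return np.array([d@ex,d@ey])
E
python3 - <<'E'
from h import *
c,ex,ey,(FL,FR,NR,NL)=board()
n=np.linalg.norm
print("c",c,"yaw",np.degrees(np.arctan2(ex[1],ex[0])),"sizes",n(FL-NL),n(FR-NR),n(FL-FR),n(NL-NR))
T=lambda u,v:(u/4+205,v/4+160)
S=lambda u,v:(u/5+220,v/5+210)
for nm,p in(("line far L",T(133,220)),("far R",T(430,149)),("near L",T(161,343)),("near R",T(462,270)),("sheetNL",T(215,528)),("sheetNR",T(495,460))): print(nm,tob(ray("top",p,.018)))
for nm,p in(("stubL",T(215,430)),("stubR",T(487,363)),): w=ray("top",p,.043);print(nm,w,tob(w))
for nm,p in(("side near stub",S(484,392)),): w=ray("side",p,.043);print(nm,w,tob(w))
for nm,p in(("sfarL",S(171,428)),("sfarR",S(233,163)),("snearL",S(342,437)),("snearR",S(387,173))): print(nm,tob(ray("side",p,.018)))
for nm,p,z in(("glue",T(48,288),.086),("weight top",T(544,180),.046),("glue side",S(248,400),.086)): print(nm,tob(ray("top" if "side" not in nm else "side",p,z)))
E
```

```text
c [0.5725191  0.02815395] yaw 14.684827307346037 sizes 0.2573244069278654 0.2579166187692008 0.19679180978156618 0.19485816346237333
line far L [0.07467697 0.09119074]
far R [ 0.07427804 -0.09135989]
near L [-0.00203181  0.0909893 ]
near R [-0.00232798 -0.09219822]
sheetNL [-0.11603738  0.08398817]
sheetNR [-0.11695901 -0.08368455]
stubL [0.4935923  0.07819633 0.043     ] [-0.06366282  0.06841583]
stubR [ 0.53424102 -0.07698783  0.043     ] [-0.06368136 -0.09200375]
side near stub [0.48571829 0.0923272  0.043     ] [-0.06769743  0.08408118]
sfarL [0.07213294 0.09450169]
sfarR [ 0.07284286 -0.0861565 ]
snearL [-0.0048111   0.09327834]
snearR [-0.00413867 -0.0855603 ]
glue [0.02980415 0.13567525]
weight top [ 0.03251527 -0.15031388]
glue side [0.02678289 0.13891639]
```

The top crop shows the black roller square to the board at about crop (351,397), with the lines and sheet where the description puts them. The measured sizes agree within 3 mm. The roller's axis is at board x of about -0.065, y about -0.012. Next I work out the approach.

```bash
cat >> h.py <<'E'
from scipy.spatial.transform import Rotation as Ro
def st():
    s=manip.get_state(); R=Ro.from_euler("xyz",s["orientation"],degrees=True).as_matrix()
    return s,np.array(s["position"]),R
def shift(P):
    s,p,R=st(); return R.T@(np.asarray(P)-p)
def bw(x,y,z):
    c,ex,ey,_=board(); q=c+ex*x+ey*y; return np.array([q[0],q[1],z])
def rep():
    s,p,R=st(); print("t",s["time"],"p",p.round(4),"b",tob(p).round(4),"ori",s["orientation"].round(2),"F",s["ft_force"].round(2),"w",round(s["gripper_width"],4))
E
python3 - <<'E'
from h import *
rep(); c,ex,ey,_=board(); P=bw(-.077,-.012,.13); print(P)
s,p,R=st(); Z=np.array([0,0,-1.]); T=np.c_[np.r_[-ey,0],Z,np.r_[ex,0]]
print(shift(P), Ro.from_matrix(R.T@T).as_rotvec())
E
```

```text
t 0.1 p [ 0.2866 -0.6107  0.1953] b [-0.4386 -0.5455] ori [-9.001e+01  7.000e-02 -6.486e+01] F [-0.01  0.03 -0.21] w 0.0855
[ 0.50107634 -0.00297371  0.13      ]
[-0.45894604  0.06575799  0.45239874] [ 0.00023087  0.18248914 -0.00113297]
```

>>> drive_tool(
  commands=[
    [-0.012,0,0.012,0,0.005,0],
    [-0.034,0,0.034,0,0.015,0],
    [-0.058,0,0.057,0,0.025,0],
    [-0.084,0,0.083,0,0.035,0],
    [-0.11,0,0.108,0,0.045,0],
    [-0.136,0,0.134,0,0.055,0],
    [-0.162,0,0.16,0,0.065,0],
    [-0.188,0,0.185,0,0.075,0],
    [-0.214,0,0.211,0,0.085,0],
    [-0.24,0,0.237,0,0.095,0],
    [-0.266,0,0.262,0,0.105,0],
    [-0.292,0,0.288,0,0.115,0],
    [-0.318,0,0.313,0,0.125,0],
    [-0.344,0.01,0.339,0,0.135,0],
    [-0.37,0.02,0.365,0,0.145,0],
    [-0.396,0.03,0.39,0,0.155,0],
    [-0.422,0.04,0.416,0,0.165,0],
    [-0.442,0.05,0.436,0,0.175,0],
    [-0.454,0.06,0.448,0,0.1825,0],
    [-0.459,0.066,0.4524,0,0.1825,0],
  ],
)

```text
time: 1.77
position: [0.5015, -0.0003, 0.1289]
orientation: [-90.0, 0.1, -75.1]
ft_force: [-0.2, 1.3, -0.1]
gripper_width: 0.0854
```

>>> drive_tool(
  commands=[
    [0,0,0,0,0,0],
    [0,0,0,0,0,0],
    [0,0,0,0,0,0],
  ],
)

```text
time: 2.02
position: [0.5011, -0.0047, 0.1303]
orientation: [-90.0, -0.0, -75.4]
ft_force: [0.6, -0.9, 0.5]
gripper_width: 0.0855
```

```bash
python3 - <<'E'
from h import *
rep()
t=imaging.read_camera("top"); s=imaging.read_camera("side")
crop("top",t,205,160,375,310,4,"pics/ct1.png"); crop("side",s,200,150,400,320,4,"pics/cs1.png")
print(shift(bw(-.077,-.012,.10)))
E
```

```text
t 2.0167 p [ 0.5011 -0.0047  0.1303] b [-0.0774 -0.0137] ori [-9.000e+01 -2.000e-02 -7.539e+01] F [ 0.56 -0.87  0.5 ] w 0.0855
[-0.00171788  0.03045491  0.00019429]
```

View pics/cs1.png

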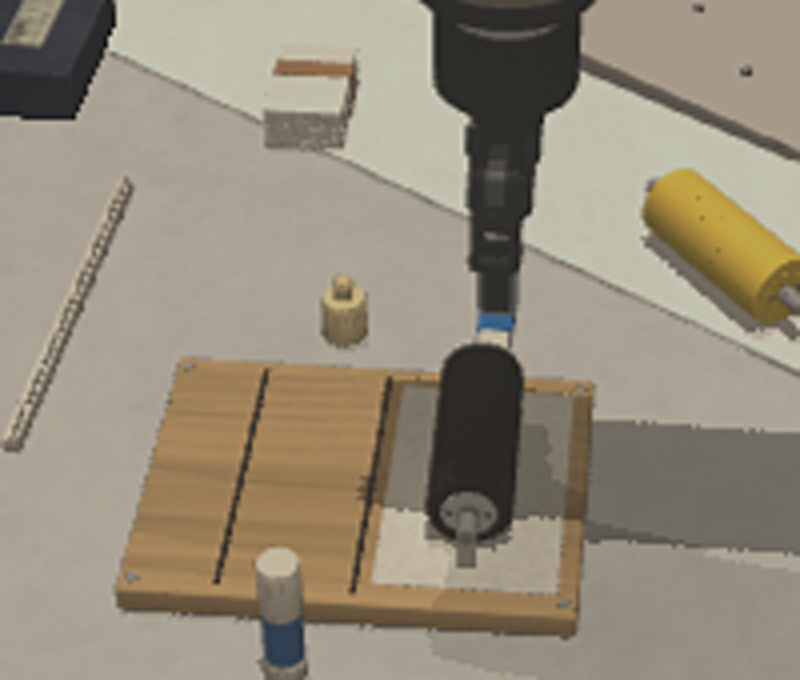

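View pics/ct1.png

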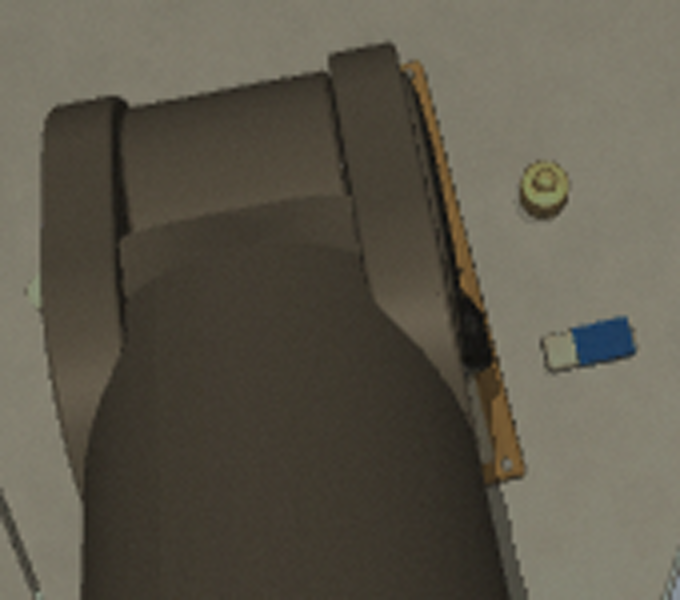

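The side crop shows the finger just behind and above the roller; the end face of the barrel is at crop (469,515). The top view is blocked by the arm, so I'll use the side view while the arm is over the board.

>>> drive_tool(
  commands=[
    [-0.001,0.005,0,0,0,0],
    [-0.001,0.015,0,0,0,0],
    [-0.001,0.025,0,0,0,0],
    [-0.001,0.035,0,0,0,0],
    [-0.001,0.045,0,0,0,0],
    [-0.001,0.053,0,0,0,0],
    [-0.001,0.058,0,0,0,0],
    [-0.001,0.06,0,0,0,0],
    [-0.001,0.06,0,0,0,0],
  ],
)

```text
time: 2.87
position: [0.5008, -0.0023, 0.0694]
orientation: [-90.0, 0.0, -75.3]
ft_force: [0.2, 0.9, -0.2]
gripper_width: 0.0853
```

>>> drive_tool(
  commands=[
    [0,0.004,0,0,0,0],
    [0,0.008,0,0,0,0],
    [0,0.011,0,0,0,0],
    [0,0.013,0,0,0,0],
    [0,0.013,0,0,0,0],
  ],
)

```text
time: 3.28
position: [0.5009, -0.0023, 0.0566]
orientation: [-90.0, 0.0, -75.3]
ft_force: [-1.0, 0.7, -0.6]
gripper_width: 0.0851
```

```bash
python3 - <<'E'
from h import *
rep()
s=imaging.read_camera("side")
crop("side",s,220,180,360,300,5,"pics/cs2.png")
E
```

```text
t 3.2833 p [ 0.5009 -0.0023  0.0566] b [-0.0771 -0.0113] ori [-9.003e+01  1.000e-02 -7.532e+01] F [-0.97  0.67 -0.6 ] w 0.0851
```

View pics/cs2.png

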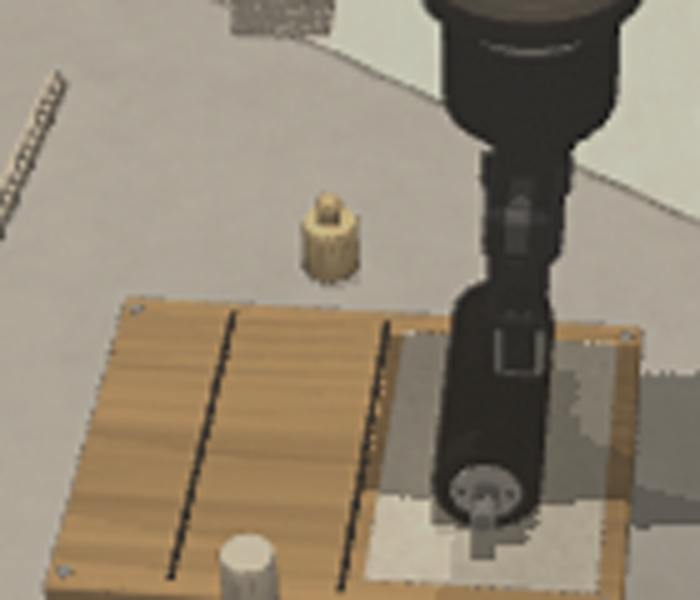

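>>> drive_tool(
  commands=[
    [0,0.001,0,0,0,0],
    [0,0.002,0,0,0,0],
    [0,0.002,0,0,0,0],
  ],
)

```text
time: 3.58
position: [0.501, -0.0024, 0.0549]
orientation: [-90.0, 0.0, -75.3]
ft_force: [-0.2, -0.4, -0.3]
gripper_width: 0.0855
```

>>> drive_tool(
  commands=[
    [0,0.001,0,0,0,0],
    [0,0.001,0,0,0,0],
  ],
)

```text
time: 3.75
position: [0.501, -0.0023, 0.0539]
orientation: [-90.0, 0.0, -75.3]
ft_force: [0.3, 1.0, -0.2]
gripper_width: 0.0856
```

>>> drive_tool(
  commands=[
    [0,0.001,0,0,0,0],
    [0,0.001,0,0,0,0],
  ],
)

```text
time: 3.92
position: [0.501, -0.0023, 0.0528]
orientation: [-90.0, 0.0, -75.3]
ft_force: [0.6, 0.2, -0.5]
gripper_width: 0.0853
```

No contact yet at the expected height, so I'll move nearer the apex before going lower, to stay off the roller's back.

>>> drive_tool(
  commands=[
    [0,-0.004,0,0,0,0],
    [0,-0.004,0.004,0,0,0],
    [0,-0.004,0.008,0,0,0],
    [0,-0.002,0.008,0,0,0],
    [0,0,0.008,0,0,0],
    [0,0,0.008,0,0,0],
  ],
)

```text
time: 4.42
position: [0.5084, -0.0003, 0.0524]
orientation: [-90.0, 0.0, -75.3]
ft_force: [0.7, -0.2, -0.8]
gripper_width: 0.0854
```

>>> drive_tool(
  commands=[
    [0,0.001,0,0,0,0],
    [0,0.001,0,0,0,0],
  ],
)

```text
time: 4.58
position: [0.5085, -0.0004, 0.0517]
orientation: [-90.0, 0.0, -75.3]
ft_force: [-1.0, 0.0, -0.0]
gripper_width: 0.0852
```

```bash
python3 - <<'E'
from h import *
rep()
s=imaging.read_camera("side")
crop("side",s,280,210,350,300,7,"pics/cs3.png")
E
```

```text
t 4.5833 p [ 5.085e-01 -4.000e-04  5.170e-02] b [-0.0691 -0.0114] ori [-9.003e+01  1.000e-02 -7.532e+01] F [-1.01  0.02 -0.05] w 0.0852
```

View pics/cs3.png

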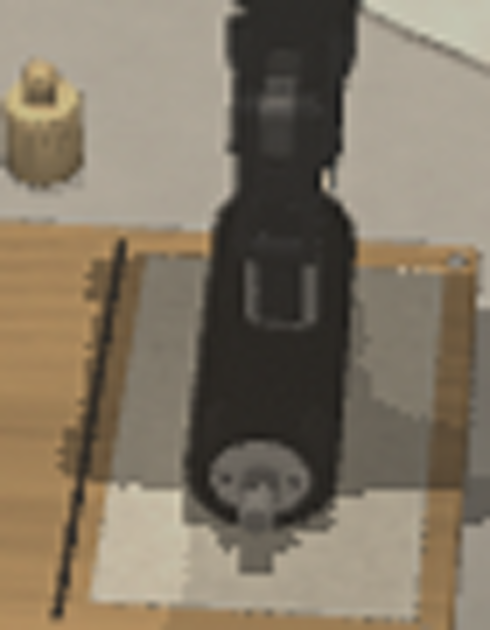

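>>> drive_tool(
  commands=[
    [0,0.001,0,0,0,0],
    [0,0.001,0,0,0,0],
  ],
)

```text
time: 4.8
position: [0.5087, -0.0004, 0.0508]
orientation: [-90.0, 0.0, -75.3]
ft_force: [-0.8, -0.3, 0.0]
gripper_width: 0.0856
```

>>> drive_tool(
  commands=[
    [0,0.001,0,0,0,0],
    [0,0.001,0,0,0,0],
  ],
)

```text
time: 4.97
position: [0.5087, -0.0003, 0.0498]
orientation: [-90.0, 0.0, -75.3]
ft_force: [0.4, 0.5, 0.5]
gripper_width: 0.085
```

>>> drive_tool(
  commands=[
    [0,0.001,0,0,0,0],
    [0,0.001,0,0,0,0],
  ],
)

```text
time: 5.13
position: [0.5088, -0.0003, 0.0488]
orientation: [-90.0, 0.0, -75.3]
ft_force: [0.5, 0.4, -0.5]
gripper_width: 0.0853
```

```bash
python3 - <<'E'
from h import *
rep()
s=imaging.read_camera("side")
crop("side",s,280,210,350,300,7,"pics/cs4.png")
for z in(.064,.068,.072): print(tob(ray("side",(280+283/7,210+325/7),z)))
print(tob(ray("side",(280+260/7,210+480/7),.043)))
E
```

```text
t 5.1333 p [ 5.088e-01 -3.000e-04  4.880e-02] b [-0.0689 -0.0114] ori [-90.     0.   -75.32] F [ 0.51  0.44 -0.49] w 0.0853
[-0.06865638  0.00212695]
[-0.06900918  0.00645292]
[-0.06936198  0.01077889]
[-0.06569942  0.05341729]
```

View pics/cs4.png

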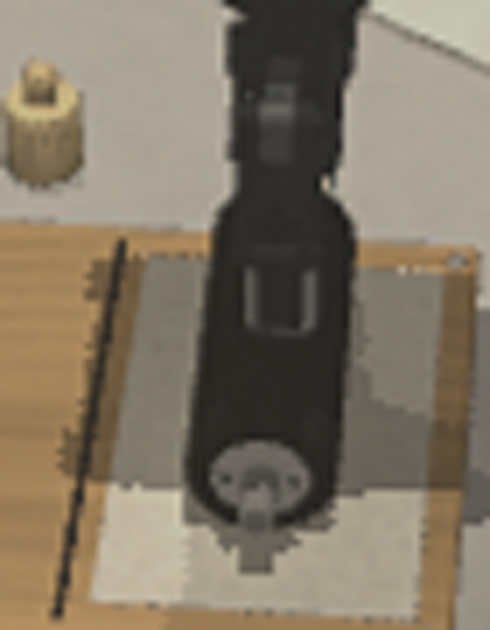

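```bash
python3 - <<'E'
import cv2,numpy as np
i=cv2.imread("pics/cs4.png").astype(float)
cv2.imwrite("pics/cs4b.png",np.clip((i-15)*5,0,255).astype(np.uint8))
E
```

```text
(no output)
```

View pics/cs4b.png

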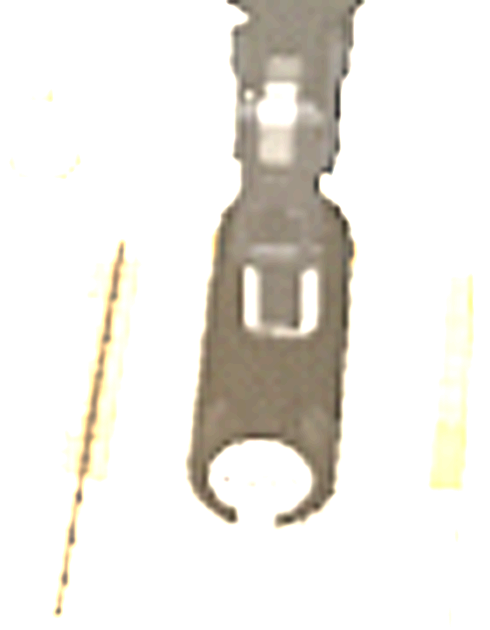

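```bash
python3 - <<'E'
from h import *
for z in(.13,.143,.16,.18): print(z,tob(ray("side",(323.75,228.25),z)))
P=lambda x,y,z:proj("side",bw(x,y,z)).round(1)
for y in(.031,.045,-.054):
  print(y,"cs1",P(-.077,y,.143),"cs4",P(-.069,y,.062),(P(-.069,y,.062)-[280,210])*7)
print(P(-.065,.048,.043),P(-.065,.048,.068),P(-.065,-.072,.068))
E
```

```text
0.13 [-0.07395271 -0.02045407]
0.143 [-0.07510768 -0.00489715]
0.16 [-0.07661802  0.01544653]
0.18 [-0.07839488  0.03938026]
0.031 cs1 [323.3 238.9] cs4 [319.5 265.7] [276.5 389.9]
0.045 cs1 [322.8 243.1] cs4 [318.9 270. ] [272.3 420. ]
-0.054 cs1 [326.3 214.6] cs4 [322.6 241.1] [298.2 217.7]
[317.  276.9] [317.1 268.9] [321.6 234.2]
```

```bash
python3 - <<'E'
from h import *
im=imaging.read_camera("side")
c=im[90:290,240:420,::-1].astype(float)
cv2.imwrite("pics/cs5.png",cv2.resize(np.clip((c-15)*3,0,255).astype(np.uint8),None,fx=3,fy=3,interpolation=cv2.INTER_CUBIC))
rep()
E
```

```text
t 5.2333 p [ 5.087e-01 -4.000e-04  4.890e-02] b [-0.0689 -0.0114] ori [-90.01   0.   -75.32] F [-0.2  -0.19 -0.01] w 0.0857
```

View pics/cs5.png

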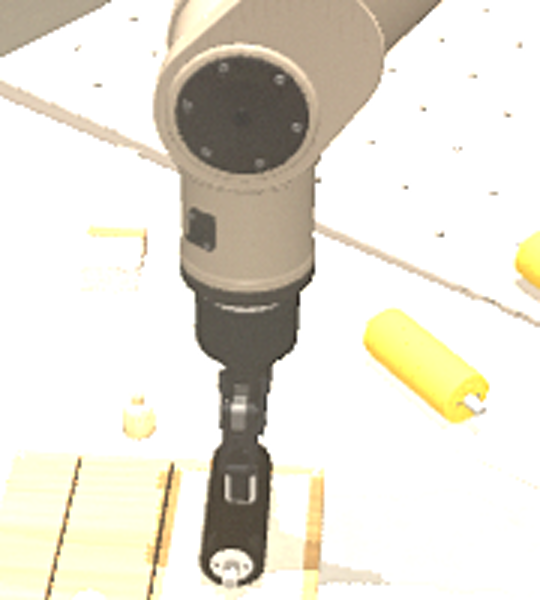

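```bash
python3 - <<'E'
from h import *
p=np.array([.28655,-.6107,.1953]); a=np.radians(-64.86); d=np.array([np.cos(a),np.sin(a),0])
for k in(0,.013,.03,.05): print(k,[proj("side",p+[0,0,k]+d*s).round(1) for s in(-.05,-.043,0,.043,.05)])
im=cv2.imread("pics/side0.png")[0:110,430:530].astype(float)
cv2.imwrite("pics/s0g.png",cv2.resize(np.clip((im-5)*2,0,255).astype(np.uint8),None,fx=5,fy=5,interpolation=cv2.INTER_CUBIC))
E
```

```text
0 [array([471.4, 109.1]), array([470.7, 107.9]), array([466.2, 100.7]), array([461.8,  93.9]), array([461.2,  92.8])]
0.013 [array([472.2, 104.9]), array([471.5, 103.7]), array([466.9,  96.6]), array([462.6,  89.7]), array([461.9,  88.6])]
0.03 [array([473.3,  99.3]), array([472.6,  98.1]), array([468.,  91.]), array([463.6,  84.2]), array([462.9,  83.2])]
0.05 [array([474.7,  92.6]), array([473.9,  91.4]), array([469.2,  84.4]), array([464.8,  77.7]), array([464.1,  76.6])]
```

View pics/s0g.png

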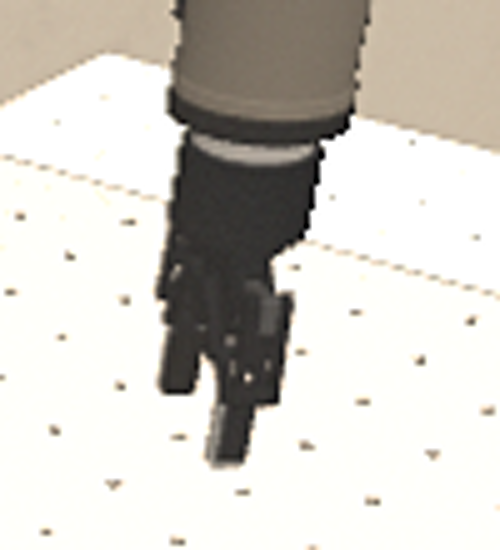

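The start picture too shows the open tips (near one at pixel (475,93)) well behind the TCP, by more than the 13 mm given. So contact is still some way below. I'll go on down gently, watching the force.

>>> drive_tool(
  commands=[
    [0,0.002,0,0,0,0],
    [0,0.004,0,0,0,0],
    [0,0.006,0,0,0,0],
    [0,0.006,0,0,0,0],
  ],
)

```text
time: 5.57
position: [0.5085, -0.0003, 0.0425]
orientation: [-90.0, 0.0, -75.3]
ft_force: [-0.1, -1.1, 0.6]
gripper_width: 0.0856
```

>>> drive_tool(
  commands=[
    [0,0.002,0,0,0,0],
    [0,0.003,0,0,0,0],
    [0,0.003,0,0,0,0],
  ],
)

```text
time: 5.82
position: [0.5087, -0.0003, 0.0397]
orientation: [-90.0, 0.0, -75.3]
ft_force: [-0.3, 1.0, 1.0]
gripper_width: 0.0855
```

```bash
python3 - <<'E'
from h import *
im=imaging.read_camera("side")
c=im[210:300,280:350,::-1].astype(float)
cv2.imwrite("pics/cs6.png",cv2.resize(np.clip((c-15)*4,0,255).astype(np.uint8),None,fx=6,fy=6,interpolation=cv2.INTER_CUBIC))
rep()
E
```

```text
t 5.8667 p [ 5.087e-01 -3.000e-04  3.980e-02] b [-0.0689 -0.0114] ori [-9.001e+01  1.000e-02 -7.531e+01] F [-0.81  0.05  0.23] w 0.0851
```

View pics/cs6.png

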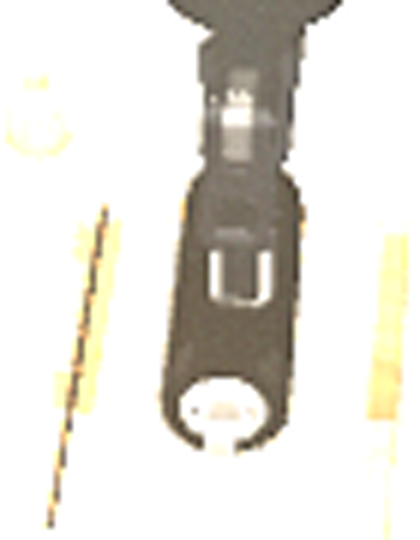

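>>> drive_tool(
  commands=[
    [0,0.002,0,0,0,0],
    [0,0.004,0,0,0,0],
    [0,0.006,0,0,0,0],
    [0,0.006,0,0,0,0],
  ],
)

```text
time: 6.2
position: [0.5085, -0.0003, 0.0335]
orientation: [-90.0, 0.0, -75.3]
ft_force: [-0.7, 0.8, -0.2]
gripper_width: 0.0855
```

>>> drive_tool(
  commands=[
    [0,0.001,0,0,0,0],
    [0,0.002,0,0,0,0],
    [0,0.002,0,0,0,0],
  ],
)

```text
time: 6.45
position: [0.5087, -0.0003, 0.0318]
orientation: [-90.0, 0.0, -75.3]
ft_force: [-0.8, -0.7, 1.3]
gripper_width: 0.0856
```

>>> drive_tool(
  commands=[
    [0,0.001,0,0,0,0],
    [0,0.002,0,0,0,0],
    [0,0.002,0,0,0,0],
  ],
)

```text
time: 6.7
position: [0.5087, -0.0003, 0.0298]
orientation: [-90.0, 0.0, -75.3]
ft_force: [-0.7, -0.3, -0.5]
gripper_width: 0.0852
```

>>> drive_tool(
  commands=[
    [0,0.001,0,0,0,0],
    [0,0.002,0,0,0,0],
    [0,0.002,0,0,0,0],
  ],
)

```text
time: 6.95
position: [0.5087, -0.0003, 0.0277]
orientation: [-90.0, 0.0, -75.3]
ft_force: [0.1, -0.6, -0.3]
gripper_width: 0.0853
```

```bash
python3 - <<'E'
from h import *
im=imaging.read_camera("side")
c=im[210:300,280:350,::-1].astype(float)
cv2.imwrite("pics/cs7.png",cv2.resize(np.clip((c-15)*4,0,255).astype(np.uint8),None,fx=6,fy=6,interpolation=cv2.INTER_CUBIC))
rep()
E
```

```text
t 7.0 p [ 5.087e-01 -3.000e-04  2.780e-02] b [-0.0689 -0.0114] ori [-9.001e+01  1.000e-02 -7.532e+01] F [0.16 0.07 0.22] w 0.0857
```

View pics/cs7.png

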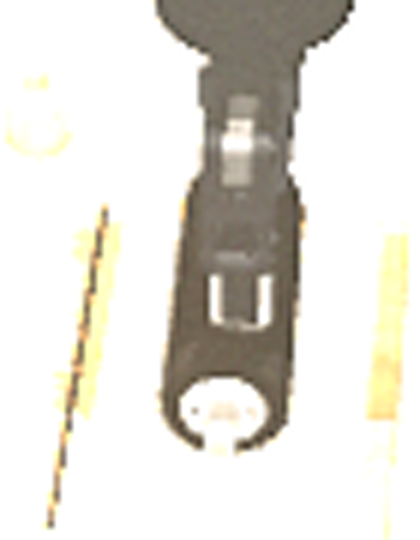

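>>> drive_tool(
  commands=[
    [0,0.001,0,0,0,0],
    [0,0.002,0,0,0,0],
    [0,0.002,0,0,0,0],
  ],
)

```text
time: 7.25
position: [0.5087, -0.0003, 0.0258]
orientation: [-90.0, 0.0, -75.3]
ft_force: [0.0, 0.5, 0.6]
gripper_width: 0.0852
```

>>> drive_tool(
  commands=[
    [0,0.001,0,0,0,0],
    [0,0.002,0,0,0,0],
    [0,0.002,0,0,0,0],
  ],
)

```text
time: 7.5
position: [0.5087, -0.0004, 0.0237]
orientation: [-90.0, 0.0, -75.3]
ft_force: [-0.5, -0.2, 0.4]
gripper_width: 0.0853
```

```bash
python3 - <<'E'
from h import *
im=imaging.read_camera("side")
c=im[210:300,280:350,::-1].astype(float)
cv2.imwrite("pics/cs8.png",cv2.resize(np.clip((c-15)*4,0,255).astype(np.uint8),None,fx=6,fy=6,interpolation=cv2.INTER_CUBIC))
rep()
E
```

```text
t 7.55 p [ 5.087e-01 -3.000e-04  2.380e-02] b [-0.0689 -0.0114] ori [-9.001e+01  1.000e-02 -7.532e+01] F [-0.48  0.67 -0.36] w 0.0854
```

View pics/cs8.png

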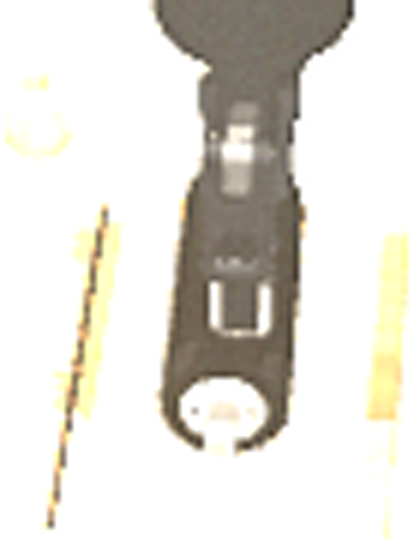

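>>> drive_tool(
  commands=[
    [0,0.001,0,0,0,0],
    [0,0.002,0,0,0,0],
    [0,0.002,0,0,0,0],
  ],
)

```text
time: 7.8
position: [0.5087, -0.0003, 0.0217]
orientation: [-90.0, 0.0, -75.3]
ft_force: [-0.3, -0.0, 0.7]
gripper_width: 0.0855
```

>>> drive_tool(
  commands=[
    [0,0.001,0,0,0,0],
    [0,0.001,0,0,0,0],
  ],
)

```text
time: 7.97
position: [0.5087, -0.0003, 0.0208]
orientation: [-90.0, 0.0, -75.3]
ft_force: [0.0, 0.7, -0.6]
gripper_width: 0.0856
```

>>> drive_tool(
  commands=[
    [0,0.001,0,0,0,0],
    [0,0.001,0,0,0,0],
  ],
)

```text
time: 8.13
position: [0.5087, -0.0003, 0.0198]
orientation: [-90.0, 0.0, -75.3]
ft_force: [-0.0, -0.8, -0.2]
gripper_width: 0.0856
```

>>> drive_tool(
  commands=[
    [0,0.001,0,0,0,0],
    [0,0.001,0,0,0,0],
  ],
)

```text
time: 8.3
position: [0.5095, -0.0001, 0.0194]
orientation: [-89.9, -0.0, -75.3]
ft_force: [-0.2, 0.1, 5.6]
gripper_width: 0.0852
```

>>> drive_tool(
  commands=[
    [0,0.001,0,0,0,0],
    [0,0.001,0,0,0,0],
  ],
)

```text
time: 8.47
position: [0.5106, 0.0001, 0.0192]
orientation: [-89.8, -0.0, -75.3]
ft_force: [0.7, 1.0, 17.3]
gripper_width: 0.0853
```

```bash
python3 - <<'E'
from h import *
im=imaging.read_camera("side")
c=im[210:300,280:350,::-1].astype(float)
cv2.imwrite("pics/cs9.png",cv2.resize(np.clip((c-15)*4,0,255).astype(np.uint8),None,fx=6,fy=6,interpolation=cv2.INTER_CUBIC))
rep()
E
```

```text
t 8.5167 p [5.106e-01 1.000e-04 1.920e-02] b [-0.067  -0.0114] ori [-8.981e+01 -2.000e-02 -7.531e+01] F [-1.17  0.98 17.48] w 0.0854
```

View pics/cs9.png

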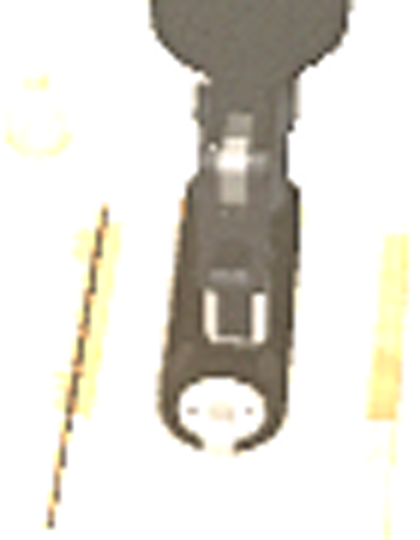

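Contact: 17 N at TCP z 0.019, with the tip on top of the barrel. First a short test push.

>>> drive_tool(
  commands=[
    [0,0,0.001,0,0,0],
    [0,0,0.003,0,0,0],
    [0,0,0.005,0,0,0],
    [0,0,0.007,0,0,0],
    [0,0,0.009,0,0,0],
    [0,0,0.01,0,0,0],
  ],
)

```text
time: 9.02
position: [0.5203, 0.0029, 0.0192]
orientation: [-89.8, -0.0, -75.3]
ft_force: [-1.6, 1.6, 18.8]
gripper_width: 0.0854
```

```bash
cat >> h.py <<'E'
def look(f,off=(0,0)):
    im=imaging.read_camera("side")
    c=im[215:295,230:350,::-1].astype(float)
    cv2.imwrite(f,cv2.resize(np.clip((c-15)*3,0,255).astype(np.uint8),None,fx=6,fy=6,interpolation=cv2.INTER_CUBIC))
    # barrel edges along the row halfway, board z=.018 shade: dark columns
    cnt=blackbox(im,(235,200,345,290))
    m=np.zeros(im.shape[:2],np.uint8); cv2.drawContours(m,[cnt],-1,255,-1)
    for v in(262,270,276):
        u=np.flatnonzero(m[v]); 
        if len(u): print(v,u.min(),u.max(),"mid b",tob(ray("side",((u.min()+u.max())/2,v),.043)).round(4))
    rep()
E
python3 - <<'E'
from h import *
look("pics/l1.png")
E
```

```text
262 306 326 mid b [-0.0582 -0.0006]
270 305 325 mid b [-0.0583  0.0262]
276 304 325 mid b [-0.059   0.0458]
t 9.0667 p [0.5204 0.0029 0.0192] b [-0.0568 -0.0112] ori [-8.981e+01 -1.000e-02 -7.530e+01] F [ 0.19  1.67 17.79] w 0.0853
```

View pics/l1.png

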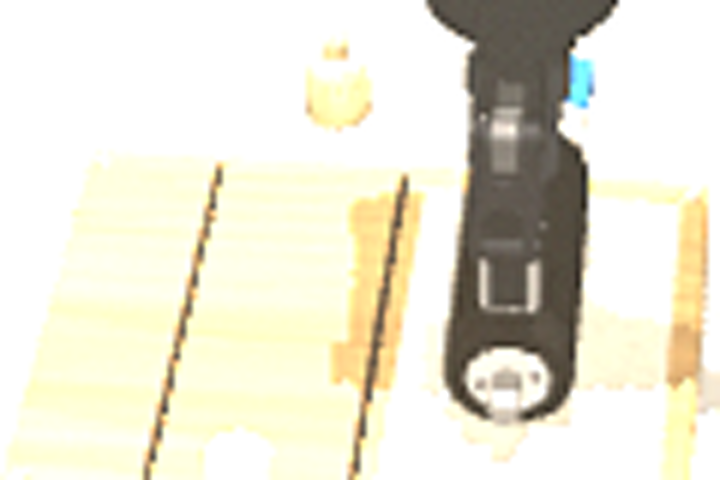

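The tip moved 10 mm and the roller followed to about x = -0.059, with the holes in its end face turned, so it is rolling without slip. I'll finish this stroke and lift.

>>> drive_tool(
  commands=[
    [0,0,0.001,0,0,0],
    [0,0,0.003,0,0,0],
    [0,0,0.006,0,0,0],
    [0,0,0.009,0,0,0],
    [0,0,0.012,0,0,0],
    [0,0,0.015,0,0,0],
    [0,0,0.017,0,0,0],
    [0,0,0.019,0,0,0],
    [0,0,0.02,0,0,0],
    [0,0,0.02,0,0,0],
  ],
)

```text
time: 9.9
position: [0.5394, 0.0083, 0.019]
orientation: [-89.8, 0.0, -75.3]
ft_force: [-0.6, 4.6, 16.2]
gripper_width: 0.0852
```

>>> drive_tool(
  commands=[
    [0,-0.002,0,0,0,0],
    [0,-0.005,0,0,0,0],
    [0,-0.008,0,0,0,0],
    [0,-0.01,0,0,0,0],
  ],
)

```text
time: 10.23
position: [0.5378, 0.0072, 0.0282]
orientation: [-90.0, -0.0, -75.3]
ft_force: [-0.5, 0.1, -0.7]
gripper_width: 0.0856
```

```bash
python3 - <<'E'
from h import *
look("pics/l2.png")
E
```

```text
262 304 322 mid b [-0.0512  0.    ]
270 301 321 mid b [-0.0492  0.027 ]
276 300 320 mid b [-0.0488  0.0466]
t 10.2833 p [0.538  0.0072 0.0285] b [-0.0387 -0.0115] ori [-8.998e+01 -1.000e-02 -7.533e+01] F [ 0.83 -0.36  0.93] w 0.0853
```

View pics/l2.png

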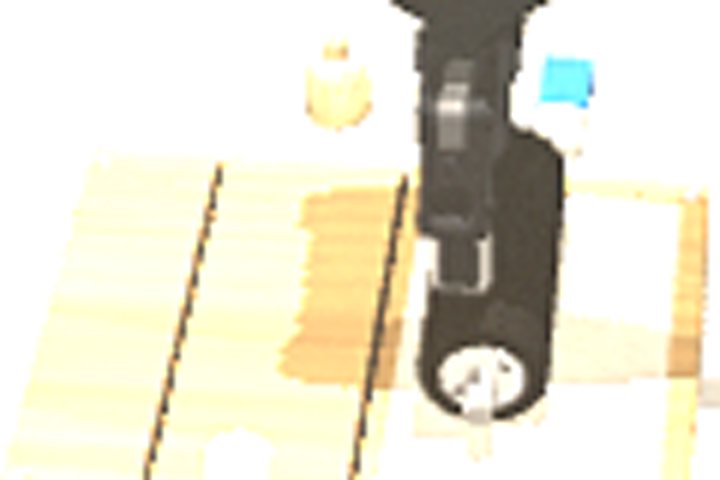

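The roller is now at about x = -0.049, upright to the lines and stationary. Next stroke: back 21 mm, down, push 46 mm.

>>> drive_tool(
  commands=[
    [0,0,-0.004,0,0,0],
    [0,0,-0.01,0,0,0],
    [0,0,-0.016,0,0,0],
    [0,0,-0.02,0,0,0],
    [0,0,-0.021,0,0,0],
    [0,0.004,-0.021,0,0,0],
    [0,0.008,-0.021,0,0,0],
    [0,0.009,-0.021,0,0,0],
    [0,0.01,-0.021,0,0,0],
    [0,0.01,-0.021,0,0,0],
  ],
)

```text
time: 11.12
position: [0.5186, 0.0022, 0.0184]
orientation: [-89.9, -0.0, -75.3]
ft_force: [-1.7, 0.1, 14.4]
gripper_width: 0.0852
```

>>> drive_tool(
  commands=[
    [0,0,0.001,0,0,0],
    [0,0,0.003,0,0,0],
    [0,0,0.006,0,0,0],
    [0,0,0.009,0,0,0],
    [0,0,0.012,0,0,0],
    [0,0,0.015,0,0,0],
    [0,0,0.018,0,0,0],
    [0,0,0.021,0,0,0],
    [0,0,0.024,0,0,0],
    [0,0,0.027,0,0,0],
    [0,0,0.03,0,0,0],
    [0,0,0.033,0,0,0],
    [0,0,0.036,0,0,0],
    [0,0,0.039,0,0,0],
    [0,0,0.041,0,0,0],
    [0,0,0.043,0,0,0],
    [0,0,0.044,0,0,0],
    [0,0,0.044,0,0,0],
  ],
)

```text
time: 12.62
position: [0.562, 0.0144, 0.019]
orientation: [-89.8, 0.0, -75.3]
ft_force: [0.1, 5.1, 16.4]
gripper_width: 0.0854
```

>>> drive_tool(
  commands=[
    [0,-0.002,0,0,0,0],
    [0,-0.005,0,0,0,0],
    [0,-0.008,0,0,0,0],
    [0,-0.01,0,0,0,0],
  ],
)

```text
time: 12.95
position: [0.56, 0.013, 0.0281]
orientation: [-90.0, 0.0, -75.3]
ft_force: [-0.1, -0.7, -0.0]
gripper_width: 0.0853
```

```bash
python3 - <<'E'
from h import *
look("pics/l3.png")
E
```

```text
262 292 312 mid b [-0.0257  0.0023]
270 290 311 mid b [-0.0252  0.0292]
276 290 310 mid b [-0.0263  0.0486]
t 13.0 p [0.5602 0.013  0.0284] b [-0.0157 -0.0115] ori [-89.99  -0.   -75.33] F [ 1.64 -0.2   0.43] w 0.0854
```

View pics/l3.png

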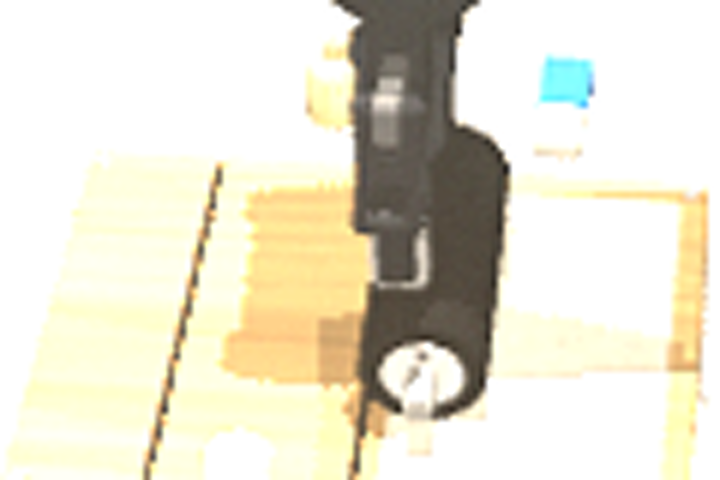

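>>> drive_tool(
  commands=[
    [0,0,-0.004,0,0,0],
    [0,0,-0.01,0,0,0],
    [0,0,-0.016,0,0,0],
    [0,0,-0.02,0,0,0],
    [0,0,-0.021,0,0,0],
    [0,0.004,-0.021,0,0,0],
    [0,0.008,-0.021,0,0,0],
    [0,0.009,-0.021,0,0,0],
    [0,0.01,-0.021,0,0,0],
    [0,0.01,-0.021,0,0,0],
  ],
)

```text
time: 13.83
position: [0.5409, 0.0081, 0.0185]
orientation: [-89.9, -0.0, -75.3]
ft_force: [-2.0, -0.2, 14.4]
gripper_width: 0.0853
```

>>> drive_tool(
  commands=[
    [0,0,0.001,0,0,0],
    [0,0,0.003,0,0,0],
    [0,0,0.006,0,0,0],
    [0,0,0.009,0,0,0],
    [0,0,0.012,0,0,0],
    [0,0,0.015,0,0,0],
    [0,0,0.018,0,0,0],
    [0,0,0.021,0,0,0],
    [0,0,0.024,0,0,0],
    [0,0,0.027,0,0,0],
    [0,0,0.03,0,0,0],
    [0,0,0.033,0,0,0],
    [0,0,0.036,0,0,0],
    [0,0,0.039,0,0,0],
    [0,0,0.041,0,0,0],
    [0,0,0.043,0,0,0],
    [0,0,0.044,0,0,0],
    [0,0,0.044,0,0,0],
  ],
)

```text
time: 15.33
position: [0.5841, 0.0202, 0.0189]
orientation: [-89.8, 0.0, -75.3]
ft_force: [-0.3, 3.9, 16.4]
gripper_width: 0.0856
```

>>> drive_tool(
  commands=[
    [0,-0.002,0,0,0,0],
    [0,-0.005,0,0,0,0],
    [0,-0.008,0,0,0,0],
    [0,-0.01,0,0,0,0],
  ],
)

```text
time: 15.67
position: [0.5823, 0.0189, 0.028]
orientation: [-90.0, 0.0, -75.3]
ft_force: [0.7, 0.1, 0.2]
gripper_width: 0.0852
```

```bash
python3 - <<'E'
from h import *
look("pics/l4.png")
E
```

```text
262 282 302 mid b [-0.0026  0.0043]
270 281 301 mid b [-0.0036  0.0311]
276 280 300 mid b [-0.0038  0.0506]
t 15.7167 p [0.5824 0.0189 0.0283] b [ 0.0072 -0.0115] ori [-89.99  -0.   -75.32] F [1.05 0.35 1.06] w 0.0855
```

View pics/l4.png

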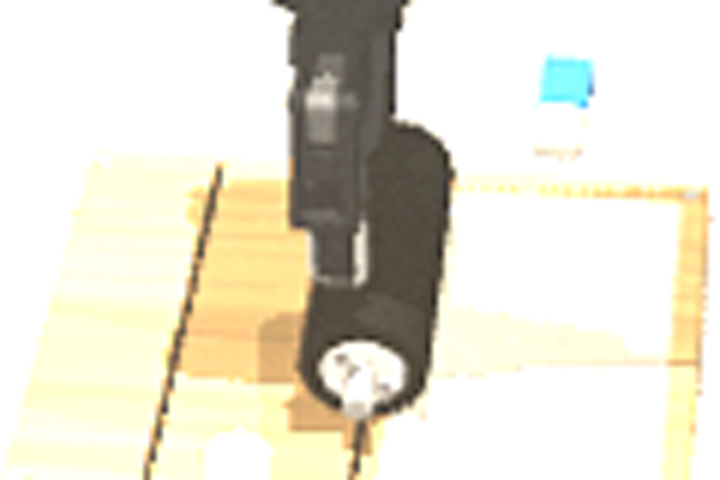

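The roller is at about x = -0.0035, with 38 mm left. Same stroke again, then a shorter one.

>>> drive_tool(
  commands=[
    [0,0,-0.004,0,0,0],
    [0,0,-0.01,0,0,0],
    [0,0,-0.016,0,0,0],
    [0,0,-0.02,0,0,0],
    [0,0,-0.021,0,0,0],
    [0,0.004,-0.021,0,0,0],
    [0,0.008,-0.021,0,0,0],
    [0,0.009,-0.021,0,0,0],
    [0,0.01,-0.021,0,0,0],
    [0,0.01,-0.021,0,0,0],
  ],
)

```text
time: 16.55
position: [0.5633, 0.014, 0.0186]
orientation: [-89.9, -0.0, -75.3]
ft_force: [-1.0, -1.4, 15.3]
gripper_width: 0.0853
```

>>> drive_tool(
  commands=[
    [0,0,0.001,0,0,0],
    [0,0,0.003,0,0,0],
    [0,0,0.006,0,0,0],
    [0,0,0.009,0,0,0],
    [0,0,0.012,0,0,0],
    [0,0,0.015,0,0,0],
    [0,0,0.018,0,0,0],
    [0,0,0.021,0,0,0],
    [0,0,0.024,0,0,0],
    [0,0,0.027,0,0,0],
    [0,0,0.03,0,0,0],
    [0,0,0.033,0,0,0],
    [0,0,0.036,0,0,0],
    [0,0,0.038,0,0,0],
    [0,0,0.039,0,0,0],
    [0,0,0.04,0,0,0],
    [0,0,0.04,0,0,0],
  ],
)

```text
time: 17.97
position: [0.6026, 0.025, 0.0191]
orientation: [-89.8, 0.0, -75.3]
ft_force: [0.3, 3.8, 17.1]
gripper_width: 0.0852
```

>>> drive_tool(
  commands=[
    [0,-0.002,0,0,0,0],
    [0,-0.005,0,0,0,0],
    [0,-0.008,0,0,0,0],
    [0,-0.01,0,0,0,0],
  ],
)

```text
time: 18.3
position: [0.6007, 0.0237, 0.028]
orientation: [-90.0, 0.0, -75.3]
ft_force: [-0.8, -0.7, -0.5]
gripper_width: 0.0856
```

```bash
python3 - <<'E'
from h import *
look("pics/l5.png")
E
```

```text
262 273 294 mid b [0.0171 0.0061]
270 271 293 mid b [0.0169 0.0329]
276 271 292 mid b [0.0154 0.0523]
t 18.35 p [0.6008 0.0237 0.0284] b [ 0.0263 -0.0115] ori [-89.99  -0.   -75.32] F [-0.19 -0.53  0.4 ] w 0.0857
```

View pics/l5.png

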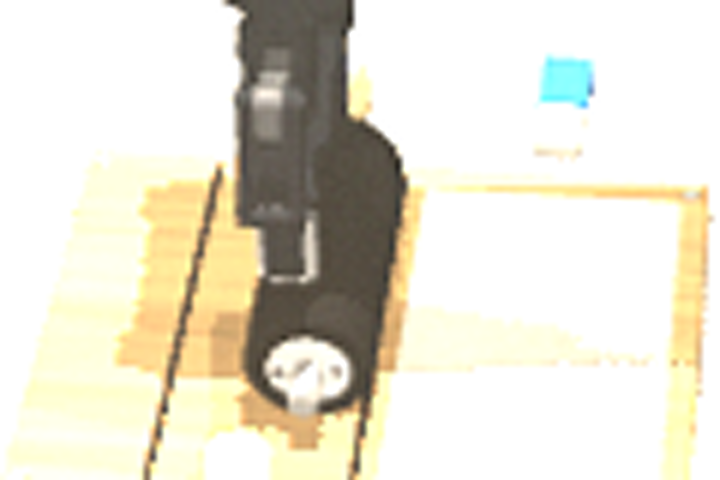

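The roller is at about x = 0.0165, so the last stroke needs 17.5 mm. That is 34 mm of tip travel at the half ratio seen so far.

>>> drive_tool(
  commands=[
    [0,0,-0.004,0,0,0],
    [0,0,-0.01,0,0,0],
    [0,0,-0.016,0,0,0],
    [0,0,-0.019,0,0,0],
    [0,0,-0.019,0,0,0],
    [0,0.004,-0.019,0,0,0],
    [0,0.008,-0.019,0,0,0],
    [0,0.009,-0.019,0,0,0],
    [0,0.01,-0.019,0,0,0],
    [0,0.01,-0.019,0,0,0],
  ],
)

```text
time: 19.18
position: [0.5837, 0.0193, 0.0187]
orientation: [-89.9, -0.0, -75.3]
ft_force: [-1.1, -0.6, 15.7]
gripper_width: 0.0852
```

>>> drive_tool(
  commands=[
    [0,0,0.001,0,0,0],
    [0,0,0.003,0,0,0],
    [0,0,0.006,0,0,0],
    [0,0,0.009,0,0,0],
    [0,0,0.012,0,0,0],
    [0,0,0.015,0,0,0],
    [0,0,0.018,0,0,0],
    [0,0,0.021,0,0,0],
    [0,0,0.024,0,0,0],
    [0,0,0.027,0,0,0],
    [0,0,0.03,0,0,0],
    [0,0,0.032,0,0,0],
    [0,0,0.033,0,0,0],
    [0,0,0.034,0,0,0],
    [0,0,0.034,0,0,0],
  ],
)

```text
time: 20.43
position: [0.6171, 0.0287, 0.0192]
orientation: [-89.8, 0.0, -75.3]
ft_force: [-0.7, 3.4, 18.6]
gripper_width: 0.0853
```

>>> drive_tool(
  commands=[
    [0,-0.002,0,0,0,0],
    [0,-0.005,0,0,0,0],
    [0,-0.008,0,0,0,0],
    [0,-0.015,0,0,0,0],
    [0,-0.03,0,0,0,0],
    [0,-0.045,0,0,0,0],
    [0,-0.06,0,0,0,0],
    [0,-0.08,0,0,0,0],
    [0,-0.1,0,0,0,0],
    [0,-0.12,0,0,0,0],
  ],
)

```text
time: 21.27
position: [0.615, 0.0275, 0.1392]
orientation: [-90.0, 0.0, -75.3]
ft_force: [0.4, 0.6, 0.3]
gripper_width: 0.0852
```

>>> drive_tool(
  commands=[
    [0.015,0,0,0,0,0],
    [0.045,0,0,0,0,0],
    [0.08,0,0,0,0,0],
    [0.115,0,0,0,0,0],
    [0.15,0,0,0,0,0],
    [0.185,0,0,0,0,0],
    [0.22,0,0,0,0,0],
    [0.245,0,0,0,0,0],
    [0.26,0,0,0,0,0],
    [0.26,0,0,0,0,0],
    [0.26,0,0,0,0,0],
  ],
)

```text
time: 22.18
position: [0.6809, -0.2239, 0.1377]
orientation: [-90.0, 0.0, -75.4]
ft_force: [-0.2, 1.2, -0.1]
gripper_width: 0.0854
```

```bash
python3 - <<'E'
from h import *
look("pics/l6.png")
t=imaging.read_camera("top"); crop("top",t,205,160,375,310,4,"pics/ct6.png")
E
```

```text
262 266 286 mid b [0.0344 0.0076]
270 264 285 mid b [0.034  0.0344]
276 264 284 mid b [0.0323 0.0538]
t 22.2333 p [ 0.681  -0.2226  0.1379] b [ 0.0414 -0.2701] ori [-9.000e+01  6.000e-02 -7.527e+01] F [0.23 1.96 0.27] w 0.0856
```

View pics/l6.png

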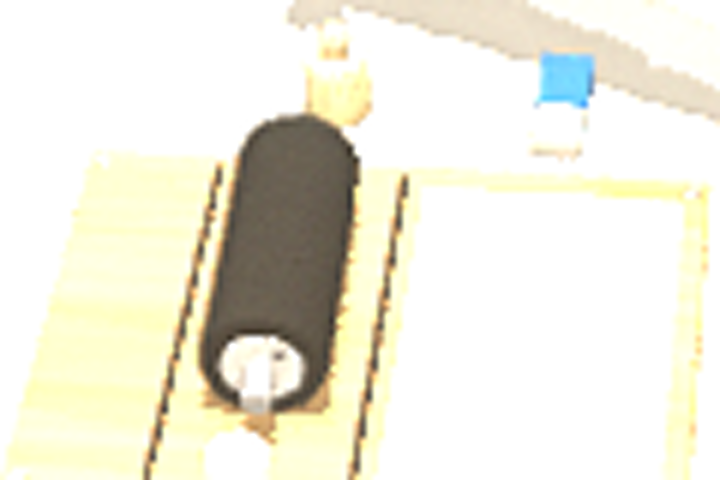

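View pics/ct6.png

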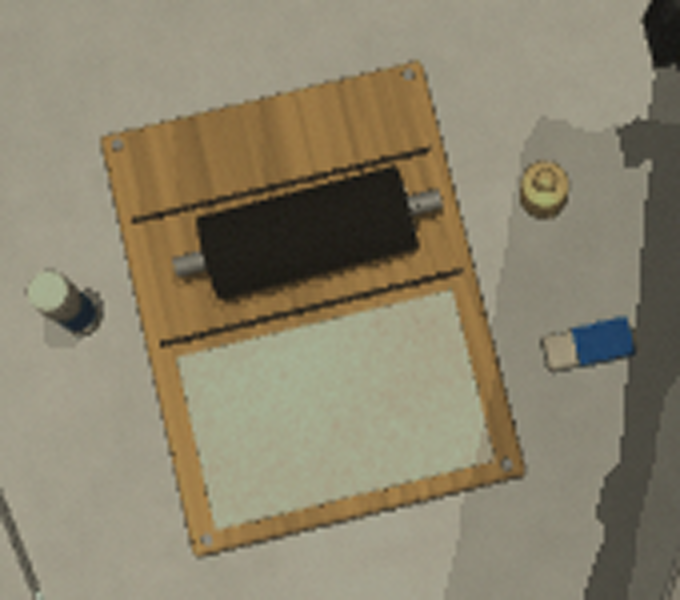

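```bash
python3 - <<'E'
from h import *
for p in((174,265),(441,203)): print(tob(ray("top",(p[0]/4+205,p[1]/4+160),.043)).round(4))
print(job.close_job())
E
```

```text
[0.036  0.0703]
[ 0.0344 -0.0889]
the job is handed in; nothing more can be done
None
```

The roller has gone over the sheet and rests between the two dark lines, and the job is handed in at about 22 s. I pressed its top with the two open fingertips (about 14–19 N) and rolled it in five strokes, lifting clear between them.

**Final position:** the top view puts its axis at board x = 0.034 to 0.036, and the side view at about 0.034, against the target of 0.035. That leaves roughly 11–13 mm between the barrel and each line. It lies square to the lines within about 1°, and the glue stick, weight and eraser were where they started. The arm was clear of everything.

**Disagreements:**
- **Tip height:** the open fingertips met the roller about 48 mm behind the TCP, not the 13 mm given. I therefore found contact by force and the side view.
- **Camera offset:** the side and top views differed by about 2–4 mm on the lines.
- **Last check:** I did not take a second picture a second later to confirm it stayed still.

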